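Unhang the loaded tipping bucket of the marble run

ROBOT

A 6-joint arm with a two-finger parallel gripper is mounted at the origin on the work surface. World frame = base frame: x ahead of the robot, y to its left, z up, the work surface at z = 0. Lengths are in m, angles in degrees, forces in N, time in s.
With the tool pointing down it reaches from about 0.4 to 0.925 m from the base axis. Payload 12.5 kg.
Tool frame: the origin (TCP) lies at the very end of the fingers, on their centre line; the grasp point (between the pads) lies 19 mm behind it; z points along the fingers, y is the direction in which the jaws open and shut (so a half turn about z gives the same grasp; the last joint's range is limited). The gripper opens to 95 mm and grips with 3 to 60 N. Pads are 20 mm wide; open, the fingers measure 119 mm over their backs; the gripper's body (75 mm by 180 mm) begins 59 mm behind the grasp point.
Start: joints at [68.549, 28.126, 89.318, -0, 62.55, -6.05], TCP at [0.166, 0.603, 0.215] pointing down, gripper open.
Joint ranges: [-177.58, 177.58], [-47.91, 125.51], [2.72, 160], [-65.01, 245.01], [3.68, 167.84], [-153.87, 153.87]. Speed limits (degrees/s): [127.2, 127.2, 159.86, 180, 180, 180].

INTERFACE

Orientations are given as a 3x3 rotation matrix whose columns are the frame's x, y, z axes.
In Python, from station import readout, imaging, close_job gives the robot as it stands.
- The arm moves only by the shell command python3 -m crank 'ROWS' [FORCE]. ROWS is JSON, a list of rows, each an object with "travel": the shift along the tool's x, y, z in mm, a list of three; "turn": the turn, a rotation vector about the tool's x, y, z in degrees, a list of three; "grip": the finger opening in mm, from 0 to 95.1. In form: [{"travel": [dx, dy, dz], "turn": [wx, wy, wz], "grip": grip}, ...]. A call has exactly 10 rows; each row shifts and turns the commanded pose from where the row before left it, along the tool's axes as they then stand; what a row does not reach is not made up. A row lasts 1/8 s, in which the tool goes at most 62.5 mm and 10.7 degrees, less where a joint would pass 70% of its speed; a pose out of reach is approached as far as the arm can. A call is refused whole if a number of a shift passes 62.5 or a number of a turn 10.7, either way. A call with a gripper value outside its range is refused whole. The fingers move at their own pace and stop on an object; FORCE is the grip in N (left out, the last holds). Time passes only in rows, so rows that do not move let the fingers close, or fill a call up. It gives the time, the measured TCP pose, the force and the opening at its end, in the units of the state.
- readout.get_obs(): the state, without advancing time (a new reading comes with each control period).
- imaging.read_camera(name): name is "scene" or "side" or "wrist"; returns a dict with "color" (384x512x3 uint8, red, green, blue), "z_map" (384x512 float32, m along the optical axis (not along the pixel's ray), 0 where there is no reading), "fov_y" (degrees; the focal length in pixels is half the picture's height over the tangent of half this angle, whatever the lens; pixels are square), "cx", "cy" (the principal point, pixels), "rvec" (rotation vector, rad) and "tvec" (3), from world to camera coordinates, as OpenCV has them. Camera axes: x right, y down, z forward; pixel columns grow to the right and rows downward; lengths in m; the calibration is good to about 2 mm. A picture is of the moment at which its call begins.
- close_job(): hands the job in, once; it reports no verdict.
Trained networks look in a picture, given as the dict that the camera call returned (one of the last four; its "shot" number tells which), for a name from the list of things; names that differ only in an ending like _2 or _b are one class to them, and where a whole thing is asked for, a point or a joint stands for the part that bears it (a point fixed in the world has none). Each returns a list of dicts, best first, with "confidence" (0 to 1); they miss things now and then, are a little off and sometimes report something else, mostly with a low value. They report only what shows in the picture. A call takes as long as a camera call.
- imaging.outline_of(picture, name): "mask" (384x512 bool, what is visible of it) and "centre" ([column, row] in pixels, amid what is visible of it).
The state is a dict: "time_s": time; "joint_pos": joint angles; "dq": joint speeds; "joint_torque": joint torques, N m; "ee_pos": TCP position; "eef_rot": TCP orientation; "contact_force": force on the tool from outside, world axes, zero at the start; "ft_torque": the same for the moment, N m; "grip_width": finger opening in m.
Only numpy, scipy, OpenCV 4.12 (cv2) and the standard library are available. Lean on these libraries where they do the work, as an engineer would, in place of code of your own. Each camera call takes 0.05 s, during which the arm holds its last target.

TASK

Take the wooden tipping bucket, with its two balls still in it, off the stand under the clear deck: draw its two pins out along the leaning open slots without letting the bucket swing or jam. Carry it level and lower it until it stands flat inside the rim of the shallow wooden tray before letting go; leave the other toys where they are.

Things in the scene. Friction and masses are not known exactly. Their poses are not given: they have to be found in the camera images.
- stand: Fixed plywood stand of a toy marble run. Origin on the bench surface straight below the pin seats; x points away from the open side (the bucket comes out on the -x side), y along the bucket's pins, z up. Base plate 155 x 150 x 12 mm, x -63 to 92. Two cheeks, y 48 to 58 mm on either side, hold the pins in slots. Posts 14 mm square at x 82, y +-62 mm carry a clear deck overhead.
- slot_seat (a point): Midway between the two seated pins, 85 mm above the bench; axes as the stand. The slots are 14 mm wide and open at the top, but lean 30 deg from vertical towards -x: the way out is along (-0.5, 0, 0.866) of this frame, about 35 mm until the pins are clear; straight up they bind. The cheeks' highest corners are 34 mm above this point, at x 3 mm.
- deck_edge (a point): Middle of the clear acrylic deck's lower front edge, 253 mm above the bench; axes as the stand. The deck runs from here 80 mm to +x, is 150 mm wide (y), 10 mm thick, and carries clear blocks 70 mm high. It hangs 110 mm above the middle of the bar: an upright gripper strikes it, so lean the gripper about 30 deg, its body back over -x, fingers pointing down and to +x.
- bucket: Loose open wooden box-shaped bucket, 180 g give or take a third, 70 (x) x 80 (y) x 60 (z) mm, walls 4, floor 5 mm. Origin: centre of its underside; z up when level. Pins 10 mm in diameter stick out at y +-40 to +-69 mm, 48 mm up, and lie in the stand's slots; about them it swings freely. It starts level, axes as the stand's, underside 37 mm above the bench. A rigid handle arches over it along x.
- bucket_bar (a point): Middle of the carrying bar, 106 mm above the bucket's underside. Axes as the bucket. The bar is 66 mm long (x), 14 thick (y), 16 tall (z), on posts at x +-30 mm; 38 mm are free between it and the rim. Grip it across its thickness (jaws closing along the bucket's y), at its middle; the bucket then keeps its angle to the gripper.
- bucket_pins (a point): Point on the bucket midway between its two pins, 48 mm above its underside; axes as the bucket.
- ball1_center (a point): Centre of a loose wooden ball, 32 mm in diameter, lying on the bucket's floor between two low ribs.
- ball2_center (a point): Centre of a second such ball beside it.
- tray_in (a point): Centre of the inner floor of the fixed shallow wooden tray, which stands left or right of the stand. Outside 116 (x) x 126 (y) x 14 mm, wall 6 mm, so inside 104 x 114 mm, floor 6 mm above the bench, rim 8 mm above that floor. Axes as the tray: x its short side, y its long side, z up. The bucket fits with its y along the tray's y (either way round).
- pot: Bystander: grey ceramic pot, 90 mm across, 85 mm tall, origin under its centre; stands on the other side of the stand from the tray.
- helmet: Bystander: red doll's helmet, 124 mm across, 62 mm tall, origin under its centre.
- excavator: Bystander: orange toy excavator, about 175 x 84 mm and 111 mm tall, origin under its tracks.
- xylobar: Bystander: flat wooden xylophone bar 150 x 34 x 14 mm, origin under its centre, long side along its x.

How it is judged (in metres and radians):
On the way, in this order (a step that is already met when the one before it is completed fails the run):
1. the bucket is out of the slots, clear of the stand, level, held, with both balls in it (distance between bucket_pins and slot_seat above 0.06 m and contact force between bucket and stand below 0.05 N and contact force between the fingers and bucket above 1 N and angle between bucket's own z axis and vertical below 0.4 rad and x of ball1_center in the frame of bucket between -0.033 and 0.033 m and y of ball1_center in the frame of bucket between -0.038 and 0.038 m and z of ball1_center in the frame of bucket between 0 and 0.06 m and x of ball2_center in the frame of bucket between -0.033 and 0.033 m and y of ball2_center in the frame of bucket between -0.038 and 0.038 m and z of ball2_center in the frame of bucket between 0 and 0.06 m), for 0.2 s.
2. the bucket stands flat on the tray floor, still held (x of bucket in the frame of tray_in between -0.023 and 0.023 m and y of bucket in the frame of tray_in between -0.023 and 0.023 m and z of bucket in the frame of tray_in below 0.004 m and angle between bucket's own z axis and vertical below 0.08 rad and contact force between the fingers and bucket above 1 N), for 0.1 s.
At the end, for the whole second after the job is handed in: The bucket stands released and at rest on the tray's floor, its centre within 23 mm of the tray's centre along each side of the tray (all that the rim allows), upright to 4.5 deg, underside within 4 mm of the floor, with both balls in it (x of bucket in the frame of tray_in between -0.023 and 0.023 m and y of bucket in the frame of tray_in between -0.023 and 0.023 m and z of bucket in the frame of tray_in below 0.004 m and angle between bucket's own z axis and vertical below 0.08 rad and contact force between each of the arm, the fingers and bucket below 0.05 N and linear speed of bucket below 0.02 m/s and angular speed of bucket below 0.1 rad/s and x of ball1_center in the frame of bucket between -0.033 and 0.033 m and y of ball1_center in the frame of bucket between -0.038 and 0.038 m and z of ball1_center in the frame of bucket between 0 and 0.06 m and x of ball2_center in the frame of bucket between -0.033 and 0.033 m and y of ball2_center in the frame of bucket between -0.038 and 0.038 m and z of ball2_center in the frame of bucket between 0 and 0.06 m); the robot touches nothing.
It fails at once if the bucket swings or tips more than 29 deg from level (angle between bucket's own z axis and vertical above 0.5 rad).
It fails at once if while being drawn out, its pins more than 5 mm from their seat, the bucket jams against the stand with more than 9 N (contact force between bucket and stand above 9 N and distance between bucket_pins and slot_seat above 0.005 m).
It fails at once if the pot, helmet, excavator or xylophone bar is moved more than 25 mm (distance of any of pot, helmet, excavator, xylobar from where it was at the start of the episode above 0.025 m).
It also fails if it takes over 54 s, if anything falls off the work surface, if the arm or the gripper's body presses on something with over 40 N, if the wrist force passes 120 N, or if a joint passes its speed limit or range.

## Working session

There is one attempt and no reset: what is moved stays moved. The work goes in short steps, Python scripts to look and compute and a shell command to move; the robot and the scene stay as the last step left them, time stands still between calls to the robot, and variables do not carry over. Pictures are saved under pics/ and viewed, and the job is handed in when it is done.

```bash
ls; mkdir -p pics; cat > h.py <<'E'
import numpy as np,cv2
from station import readout,imaging
def cam(n):
    p=imaging.read_camera(n); h=p['color'].shape[0]
    f=h/2/np.tan(np.radians(p['fov_y'])/2); R,_=cv2.Rodrigues(np.array(p['rvec'],float)); t=np.array(p['tvec'],float).ravel()
    return p,f,R,t
def cloud(c):
    p,f,R,t=c; z=p['z_map'].astype(float); v,u=np.indices(z.shape)
    P=np.stack([(u-p['cx'])*z/f,(v-p['cy'])*z/f,z],-1)
    return (P-t)@R, z>0
def save(p,name): cv2.imwrite('pics/'+name,p['color'][...,::-1])
E
python3 - <<'E'
from h import *
o=readout.get_obs(); print(o)
for n in ['scene','side','wrist']:
    c=cam(n); save(c[0],n+'0.png'); print(n,c[0]['fov_y'],(-c[2].T@c[3]).round(3)); np.savez(n+'0.npz',X=cloud(c)[0],ok=cloud(c)[1],col=c[0]['color'])
    for k in ['stand','bucket','bucket_bar','tray_in','pot','helmet','excavator','xylobar']:
        r=imaging.outline_of(c[0],k)
        if r:
            m=r[0]['mask']&cloud(c)[1]; print(k,r[0]['confidence'],r[0]['centre'],m.sum(),np.median(cloud(c)[0][m],0).round(3) if m.any() else '')
            np.save(f'm_{n}_{k}.npy',r[0]['mask'])
E
```

```text
pics
{'time_s': 0.0, 'joint_pos': array([ 6.85467134e+01,  2.81657784e+01,  8.93522857e+01, -2.53989565e-04,
        6.25507454e+01, -6.05041711e+00]), 'dq': array([-0.06417864,  0.05866262,  0.06081269,  0.07844832,  0.01490416,
        0.04929564]), 'joint_torque': array([ 9.86515734e-04, -6.12662172e+01, -2.58172148e+01,  6.91771950e-02,
        4.83600434e-02, -9.50263347e-05]), 'ee_pos': array([0.16588273, 0.60230525, 0.21403109]), 'eef_rot': array([[-9.64082620e-01,  2.65602169e-01, -4.35578011e-04],
       [ 2.65602498e-01,  9.64081978e-01, -1.11918442e-03],
       [ 1.22675102e-04, -1.19467685e-03, -9.99999279e-01]]), 'contact_force': array([-0.37168679,  0.37260988, -0.26546591]), 'ft_torque': array([-0.03267336,  0.00063198,  0.04670826]), 'grip_width': 0.09525093401149587}
scene 48.75708555405405 [ 1.002 -0.368  1.004]
stand 0.68 [303.2, 206.0] 4754 [0.702 0.015 0.24 ]
bucket 0.98 [276.3, 225.6] 596 [0.649 0.027 0.077]
bucket_bar 0.96 [275.5, 223.4] 498 [0.653 0.028 0.072]
tray_in 0.83 [308.8, 153.9] 629 [0.496 0.288 0.006]
pot 0.96 [160.4, 265.8] 1327 [ 0.517 -0.263  0.045]
helmet 0.93 [369.5, 206.8] 1385 [0.744 0.256 0.036]
excavator 0.57 [215.4, 337.2] 2003 [ 0.748 -0.27   0.057]
xylobar 0.97 [213.7, 207.0] 672 [ 0.453 -0.048  0.012]
side 46.42131866041622 [ 0.483 -0.824  0.982]
stand 0.74 [282.7, 173.5] 3888 [0.684 0.009 0.159]
bucket 0.83 [256.9, 194.1] 824 [0.624 0.034 0.086]
bucket_bar 0.74 [261.8, 196.0] 841 [0.626 0.033 0.086]
tray_in 0.7 [216.1, 177.7] 1046 [0.52  0.263 0.006]
pot 0.78 [244.5, 305.1] 1423 [ 0.531 -0.25   0.048]
helmet 0.78 [273.1, 170.2] 310 [0.697 0.24  0.009]
excavator 0.77 [331.2, 302.8] 1969 [ 0.731 -0.29   0.056]
xylobar 0.89 [202.0, 251.8] 670 [ 0.444 -0.055  0.013]
wrist 70.57803359505024 [0.098 0.622 0.386]
```

```bash
cd pics; python3 -c "
import cv2
for n in ['scene','side']:
    a=cv2.imread(n+'0.png')[110:360,120:400]; cv2.imwrite(n+'0z.png',cv2.resize(a,None,fx=2.4,fy=2.4,interpolation=cv2.INTER_CUBIC)[:600,:800])
"
```

```text
(no output)
```

View pics/scene0z.png

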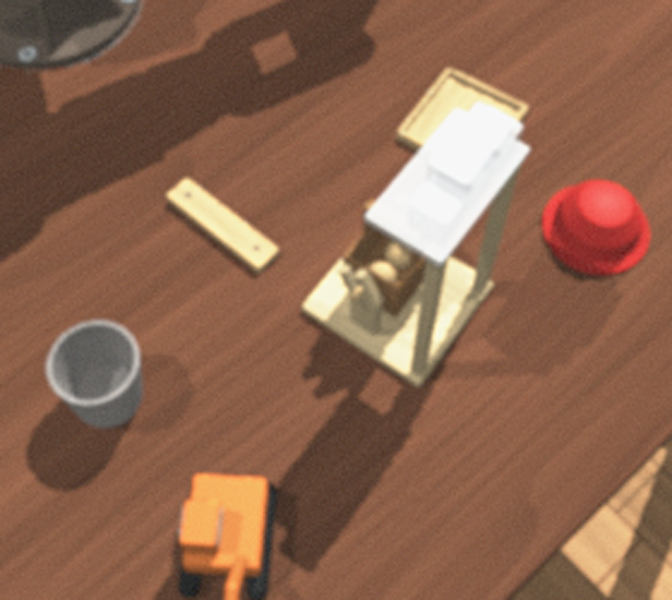

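View pics/side0z.png

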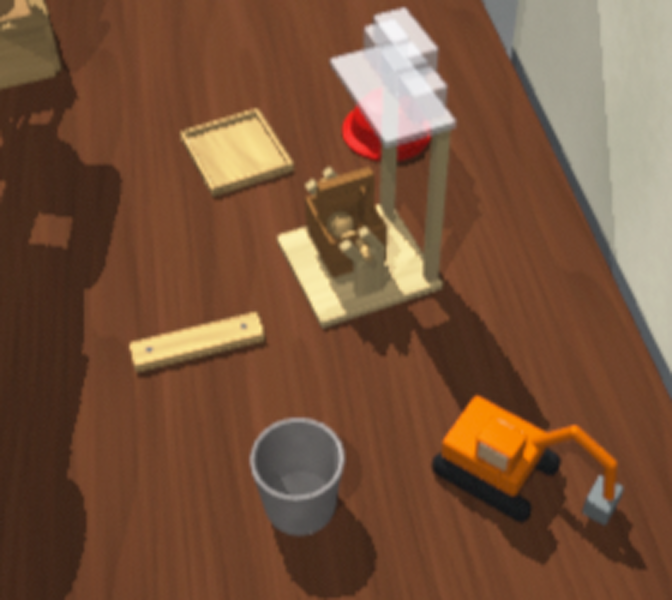

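```bash
python3 - <<'E'
import numpy as np,cv2
X=[];C=[]
for n in ['scene','side']:
    d=np.load(n+'0.npz'); m=d['ok']; X.append(d['X'][m]); C.append(d['col'][m])
# top-down maps, separate
for n,x,c in zip(['scene','side'],X,C):
    s=2000; x0,y0=0.40,-0.1
    im=np.zeros((600,800,3),np.uint8)
    o=np.argsort(x[:,2]); x=x[o];c=c[o]
    u=((x[:,0]-x0)*s/1).astype(int); v=(599-(x[:,1]-y0)*s*0.7*1.43/1).astype(int)
    g=(u>=0)&(u<799)&(v>=1)&(v<600)
    col=cv2.applyColorMap((np.clip(x[:,2]/0.28,0,1)*255).astype(np.uint8),cv2.COLORMAP_JET)[:,0]
    for a,b,k in zip(u[g],v[g],col[g]): cv2.rectangle(im,(a,b),(a+2,b+2),k.tolist(),-1)
    cv2.imwrite(f'pics/top_{n}.png',im)
    for lo,hi in [(0.008,0.016),(0.245,0.27),(0.27,0.36)]:
        q=x[(x[:,2]>lo)&(x[:,2]<hi)&(x[:,0]>.5)&(x[:,0]<.85)&(x[:,1]>-.12)&(x[:,1]<.17)]
        if len(q)>10:
            print(n,lo,len(q),np.median(q[:,2]),cv2.minAreaRect(q[:,:2].astype(np.float32)))
    q=x[(x[:,2]>0.1)&(x[:,2]<0.2)&(x[:,0]>.5)&(x[:,0]<.8)&(x[:,1]>-.1)&(x[:,1]<.15)]
    print(q[:60:2].round(3).tolist(), len(q))
E
```

```text
scene 0.008 1315 0.010987551616105304 ((0.6074860692024231, 0.03166341036558151), (0.24293993413448334, 0.15130296349525452), 12.762567520141602)
scene 0.245 1017 0.26176703956024094 ((0.6863264441490173, 0.05012253671884537), (0.08072050660848618, 0.15105360746383667), 12.392759323120117)
scene 0.27 1403 0.31973098601164657 ((0.7003189325332642, 0.05325285345315933), (0.03857860714197159, 0.12993161380290985), 12.226109504699707)
[[0.707, 0.122, 0.1], [0.633, -0.015, 0.1], [0.61, 0.005, 0.1], [0.628, -0.021, 0.101], [0.663, 0.04, 0.101], [0.605, 0.026, 0.101], [0.702, 0.11, 0.101], [0.661, -0.014, 0.101], [0.732, -0.009, 0.101], [0.669, 0.041, 0.102], [0.708, 0.125, 0.102], [0.627, -0.02, 0.102], [0.625, -0.022, 0.102], [0.608, 0.037, 0.102], [0.632, -0.014, 0.103], [0.729, -0.01, 0.103], [0.653, -0.017, 0.103], [0.625, -0.018, 0.103], [0.633, -0.018, 0.103], [0.627, -0.013, 0.104], [0.658, -0.015, 0.104], [0.726, -0.01, 0.104], [0.629, -0.015, 0.104], [0.666, 0.041, 0.104], [0.625, -0.015, 0.104], [0.658, -0.012, 0.104], [0.655, -0.006, 0.105], [0.631, -0.017, 0.105], [0.65, -0.017
[... 455 characters left out ...]
814941)
[[0.665, 0.037, 0.1], [0.665, 0.025, 0.1], [0.646, -0.018, 0.1], [0.694, 0.11, 0.1], [0.593, 0.082, 0.101], [0.606, 0.088, 0.101], [0.703, 0.108, 0.101], [0.654, -0.02, 0.101], [0.648, -0.019, 0.101], [0.594, 0.086, 0.101], [0.598, 0.076, 0.101], [0.599, 0.08, 0.101], [0.7, 0.108, 0.102], [0.623, -0.026, 0.102], [0.629, -0.02, 0.102], [0.724, -0.015, 0.102], [0.665, 0.038, 0.102], [0.72, -0.007, 0.103], [0.622, -0.016, 0.103], [0.62, -0.023, 0.103], [0.596, 0.079, 0.103], [0.618, -0.019, 0.103], [0.729, -0.013, 0.103], [0.624, -0.02, 0.103], [0.732, -0.014, 0.104], [0.599, 0.082, 0.104], [0.604, 0.025, 0.104], [0.692, 0.115, 0.104], [0.653, -0.008, 0.104], [0.718, -0.005, 0.105]] 558
```

View pics/top_side.png

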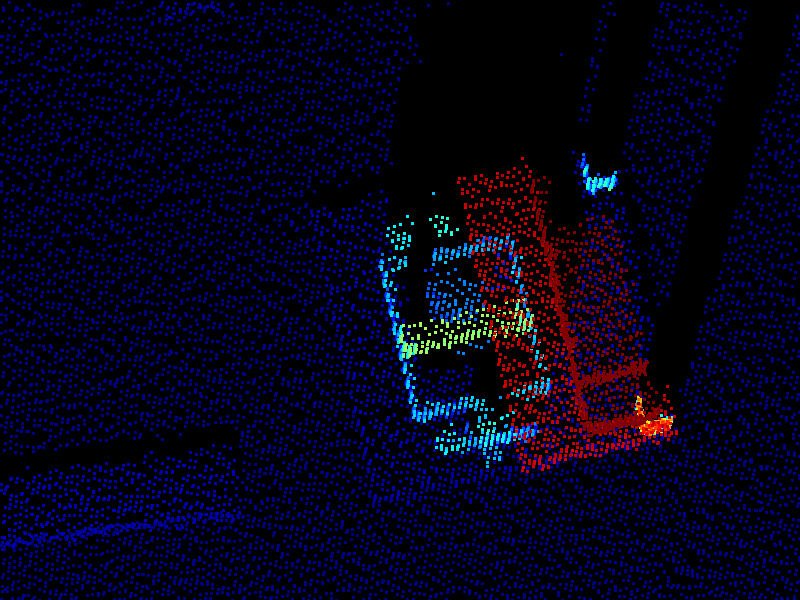

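View pics/top_scene.png

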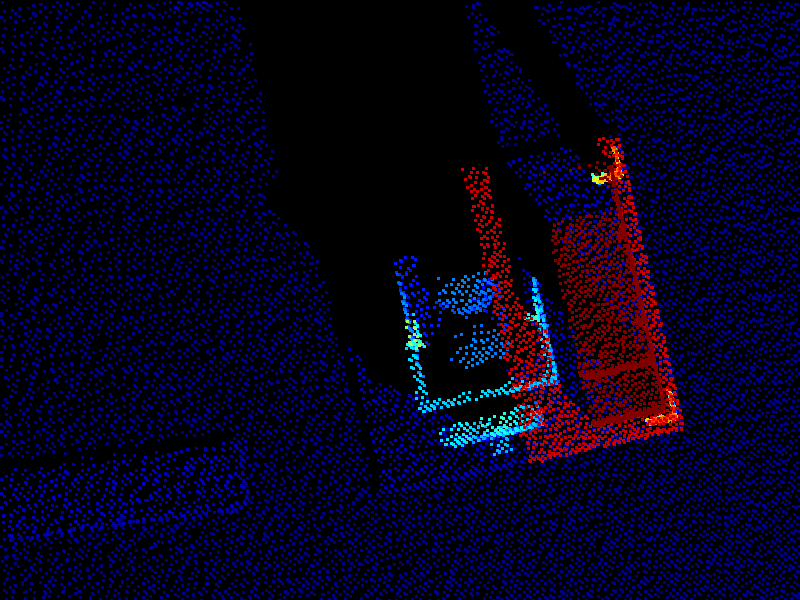

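```bash
python3 - <<'E'
import numpy as np,cv2
a=np.radians(12.45); R=np.array([[np.cos(a),-np.sin(a)],[np.sin(a),np.cos(a)]])
for n in ['scene','side']:
    d=np.load(n+'0.npz'); x=d['X'][d['ok']]
    L=x.copy(); L[:,:2]=(x[:,:2]-[0.635,0.035])@R   # approx stand frame
    def ext(name,lo,hi,xr,yr):
        q=L[(L[:,2]>lo)&(L[:,2]<hi)&(L[:,0]>xr[0])&(L[:,0]<xr[1])&(L[:,1]>yr[0])&(L[:,1]<yr[1])]
        if len(q)>5: print(n,name,len(q),'x',np.percentile(q[:,0],[1,50,99]).round(4),'y',np.percentile(q[:,1],[1,50,99]).round(4),'z',np.percentile(q[:,2],[1,50,99]).round(4)); return q
    ext('base',.009,.015,(-.1,.12),(-.1,.1))
    q=ext('bartop',.144,.158,(-.06,.06),(-.04,.04))
    if q is not None and len(q)>50: print(cv2.minAreaRect((q[:,:2]*1000).astype(np.float32)))
    ext('barall',.125,.158,(-.06,.06),(-.04,.04))
    ext('rim',.092,.101,(-.045,.045),(-.045,.045))
    ext('pins/cheek',.085,.125,(-.06,.06),(-.075,-.043))
    ext('pins/cheek+',.085,.125,(-.06,.06),(.043,.075))
    ext('deck',.25,.268,(-.1,.12),(-.1,.1))
    ext('postR',.03,.24,(.06,.12),(-.1,-.045)); ext('postL',.03,.24,(.06,.12),(.045,.1))
    # tray
    m=np.load(f'm_{n}_tray_in.npy')&d['ok']; m=cv2.dilate(m.astype(np.uint8),np.ones((9,9)))>0; m&=d['ok']
    t=d['X'][m]; 
    for lo,hi in [(.003,.0085),(.0105,.018)]:
        s=t[(t[:,2]>lo)&(t[:,2]<hi)&(t[:,1]>.15)]; print('tray',lo,len(s),cv2.minAreaRect((s[:,:2]*1000).astype(np.float32)) if len(s)>4 else '', np.median(s[:,2]))
E
```

```text
scene base 1073 x [-0.0593  0.0471  0.0928] y [-0.0709 -0.0306  0.0741] z [0.0091 0.0111 0.0147]
scene bartop 12 x [-0.031  -0.0278 -0.0266] y [-0.002   0.0035  0.011 ] z [0.1456 0.1492 0.1516]
scene barall 16 x [-0.0314 -0.0285 -0.0266] y [-0.003   0.0023  0.011 ] z [0.1412 0.1488 0.1516]
scene rim 122 x [-0.0336  0.0064  0.0365] y [-0.0431 -0.0282  0.0126] z [0.0921 0.0953 0.1006]
scene pins/cheek 148 x [-0.0255  0.0021  0.0224] y [-0.0624 -0.0517 -0.0437] z [0.0853 0.0986 0.1185]
scene deck 1001 x [0.0138 0.04   0.0932] y [-0.0712 -0.0298  0.0765] z [0.254  0.2617 0.2673]
scene postR 343 x [0.0766 0.0868 0.0909] y [-0.0658 -0.0641 -0.0503] z [0.0336 0.1492 0.2372]
scene postL 309 x [0.076  0.0863 0.0905] y [0.0576 0.0602 0.0728] z [0.0338 0.1379 0.2359]
tray 0.003 406 ((500.9049987792969, 285.4259338378906), (174.78956604003906, 97.11002349853516), 63.63721466064453) 0.005108275940706175
tray 0.0105 148 ((524.8850708007812, 270.06298828125), (115.77184295654297, 126.1002426147461), 14.874992370605469) 0.012769810680306633
side base 959 x [-0.065  -0.0135  0.0876] y [-0.0748 -0.026
[... 480 characters left out ...]
-0.0666 -0.0554 -0.0435] z [0.0857 0.097  0.1179]
side pins/cheek+ 44 x [-0.0317 -0.0203  0.0028] y [0.0434 0.0518 0.0669] z [0.0901 0.1038 0.1183]
side deck 779 x [0.0096 0.0316 0.0875] y [-0.0751 -0.0217  0.0736] z [0.2532 0.2621 0.2673]
side postR 396 x [0.0721 0.0766 0.0878] y [-0.0702 -0.0662 -0.0524] z [0.0339 0.1438 0.237 ]
side postL 148 x [0.0717 0.077  0.0871] y [0.0538 0.0578 0.0714] z [0.032  0.0752 0.1236]
tray 0.003 658 ((520.4567260742188, 270.8122253417969), (142.4241943359375, 188.6067352294922), 15.483155250549316) 0.005276524014404205
tray 0.0105 182 ((521.2394409179688, 265.59600830078125), (116.19233703613281, 129.09982299804688), 15.094891548156738) 0.012717387441516795
```

```bash
cat >> h.py <<'E'
from scipy.spatial.transform import Rotation as Ro
A=np.radians(12.45); S0=np.array([.635,.035,0]); 
def Rs(deg): return Ro.from_euler('z',deg,degrees=True).as_matrix()
def tool(yaw,lean=30):
    l=np.radians(lean); z=np.array([np.sin(l),0,-np.cos(l)]); y=np.array([0,1.,0]); x=np.cross(y,z)
    return Rs(yaw)@np.stack([x,y,z],1)
def delta(o,Pt,Rt):
    R=np.array(o['eef_rot']); p=np.array(o['ee_pos'])
    d=Rt.T@(Pt-p)*1000
    r=Ro.from_matrix(R.T@Rt).as_rotvec(degrees=True)
    print('t',o['time_s'],'tcp',p.round(4),'shift in TARGET axes',d.round(1),'in current axes',(R.T@(Pt-p)*1000).round(1),'rotvec',r.round(2),'F',np.round(o['contact_force'],2),'grip',round(o['grip_width']*1000,1))
E
python3 - <<'E'
from h import *
Rt=tool(12.45); P=S0+Rs(12.45)@np.array([-.0555,0,.239])
delta(readout.get_obs(),P,Rt)
E
```

```text
t 1.35 tcp [0.1659 0.6026 0.2147] shift in TARGET axes [-254.8 -655.4  119. ] in current axes [-553.9 -448.6  -24.4] rotvec [ -7.28 -29.4  -27.21] F [-0.09 -0.39  0.34] grip 95.1
```

```bash
python3 -m crank '[{"travel":[0,0,0],"turn":[-0.73,-2.94,-2.72],"grip":60},{"travel":[0,0,0],"turn":[-0.73,-2.94,-2.72],"grip":60},{"travel":[0,0,0],"turn":[-0.73,-2.94,-2.72],"grip":60},{"travel":[0,0,0],"turn":[-0.73,-2.94,-2.72],"grip":60},{"travel":[0,0,0],"turn":[-0.73,-2.94,-2.72],"grip":60},{"travel":[0,0,0],"turn":[-0.73,-2.94,-2.72],"grip":60},{"travel":[0,0,0],"turn":[-0.73,-2.94,-2.72],"grip":60},{"travel":[0,0,0],"turn":[-0.73,-2.94,-2.72],"grip":60},{"travel":[0,0,0],"turn":[-0.73,-2.94,-2.72],"grip":60},{"travel":[0,0,0],"turn":[-0.73,-2.94,-2.72],"grip":60}]' 20
python3 - <<'E'
from h import *
Rt=tool(12.45); P=S0+Rs(12.45)@np.array([-.0555,0,.239])
delta(readout.get_obs(),P,Rt)
E
```

```text
time_s: 2.6
ee_pos: [0.1659, 0.6027, 0.2148]
eef_rot: [[-0.845, -0.217, 0.49], [-0.188, 0.976, 0.109], [-0.502, 0.0, -0.865]]
contact_force: [1.1, 0.8, 0.0]
grip_width: 0.0598
t 2.6 tcp [0.1659 0.6027 0.2148] shift in TARGET axes [-254.7 -655.5  119.1] in current axes [-253.7 -655.9  118.9] rotvec [0.06 0.1  0.07] F [1.09 0.84 0.02] grip 59.8
```

```bash
python3 -m crank '[{"travel":[-16,-41,7.4],"turn":[0,0,0],"grip":60},{"travel":[-16,-41,7.4],"turn":[0,0,0],"grip":60},{"travel":[-16,-41,7.4],"turn":[0,0,0],"grip":60},{"travel":[-16,-41,7.4],"turn":[0,0,0],"grip":60},{"travel":[-16,-41,7.4],"turn":[0,0,0],"grip":60},{"travel":[-16,-41,7.4],"turn":[0,0,0],"grip":60},{"travel":[-16,-41,7.4],"turn":[0,0,0],"grip":60},{"travel":[-16,-41,7.4],"turn":[0,0,0],"grip":60},{"travel":[-16,-41,7.4],"turn":[0,0,0],"grip":60},{"travel":[-16,-41,7.4],"turn":[0,0,0],"grip":60}]' 
python3 - <<'E'
from h import *
Rt=tool(12.45); P=S0+Rs(12.45)@np.array([-.0555,0,.239])
delta(readout.get_obs(),P,Rt)
E
```

```text
time_s: 3.85
ee_pos: [0.4266, 0.2388, 0.2309]
eef_rot: [[-0.845, -0.216, 0.489], [-0.186, 0.976, 0.108], [-0.501, 0.0, -0.865]]
contact_force: [0.1, 1.7, -0.2]
grip_width: 0.0595
t 3.85 tcp [0.4266 0.2388 0.2309] shift in TARGET axes [ -94.2 -244.    45. ] in current axes [ -94.1 -244.    45.1] rotvec [ 0.01  0.07 -0.01] F [ 0.11  1.7  -0.22] grip 59.5
```

```bash
python3 -m crank '[{"travel":[-14,-36,6.5],"turn":[0,0,0],"grip":60},{"travel":[-14,-36,6.5],"turn":[0,0,0],"grip":60},{"travel":[-14,-36,6.5],"turn":[0,0,0],"grip":60},{"travel":[-14,-36,6.5],"turn":[0,0,0],"grip":60},{"travel":[-14,-36,6.5],"turn":[0,0,0],"grip":60},{"travel":[-12,-32,6],"turn":[0,0,0],"grip":60},{"travel":[-12,-32,6],"turn":[0,0,0],"grip":60},{"travel":[0,0,0],"turn":[0,0,0],"grip":60},{"travel":[0,0,0],"turn":[0,0,0],"grip":60},{"travel":[0,0,0],"turn":[0,0,0],"grip":60}]' 
python3 - <<'E'
from h import *
Rt=tool(12.45); P=S0+Rs(12.45)@np.array([-.0555,0,.239])
delta(readout.get_obs(),P,Rt)
for n in ['wrist','side']:
    c=cam(n); save(c[0],n+'1.png'); X,ok=cloud(c); np.savez(n+'1.npz',X=X,ok=ok)
    r=imaging.outline_of(c[0],'bucket_bar'); print(n,[(q['confidence'],q['centre']) for q in r])
    L=X[ok].copy(); L-=S0; L=L@Rs(12.45)
    q=L[(L[:,2]>.135)&(L[:,2]<.158)&(abs(L[:,0])<.05)&(abs(L[:,1])<.03)]
    if len(q)>5: print(len(q),np.percentile(q,[1,50,99],axis=0).round(4),cv2.minAreaRect((q[:,:2]*1000).astype(np.float32)))
    d=L[(L[:,2]>.25)&(L[:,2]<.268)&(abs(L[:,0])<.1)&(abs(L[:,1])<.1)]
    if len(d)>5: print('deck',len(d),np.percentile(d,[1,50,99],axis=0).round(4))
E
```

```text
time_s: 5.1
ee_pos: [0.579, 0.0249, 0.2389]
eef_rot: [[-0.846, -0.216, 0.488], [-0.187, 0.976, 0.108], [-0.5, 0.0, -0.866]]
contact_force: [-0.6, -0.9, -0.5]
grip_width: 0.0602
t 5.1 tcp [0.579  0.0249 0.2389] shift in TARGET axes [-1.2 -2.2  0.6] in current axes [-1.2 -2.2  0.6] rotvec [ 0.04 -0.    0.03] F [-0.58 -0.91 -0.49] grip 60.2
wrist [(0.84, [259.9, 151.3])]
726 [[-0.0337 -0.0007  0.1363]
 [-0.0125  0.0061  0.1512]
 [ 0.0312  0.0129  0.1528]] ((-0.8153343200683594, 6.103706359863281), (66.33547973632812, 13.897801399230957), 1.0375406742095947)
deck 1601 [[-0.0864 -0.048   0.2505]
 [-0.0563  0.0025  0.2576]
 [ 0.0137  0.054   0.2677]]
side [(0.87, [261.9, 197.6])]
171 [[-0.0358 -0.0066  0.1357]
 [-0.004  -0.0019  0.1485]
 [ 0.0296  0.0107  0.1531]] ((-2.8990707397460938, 2.266047477722168), (18.00505256652832, 65.89583587646484), 89.73324584960938)
deck 827 [[-0.0796 -0.0747  0.2522]
 [ 0.03   -0.0286  0.2621]
 [ 0.0877  0.0731  0.2671]]
```

View pics/wrist1.png

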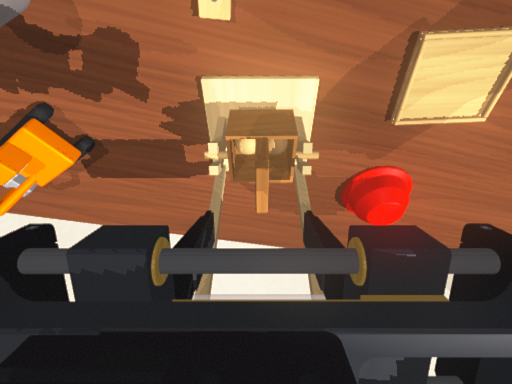

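View pics/side1.png

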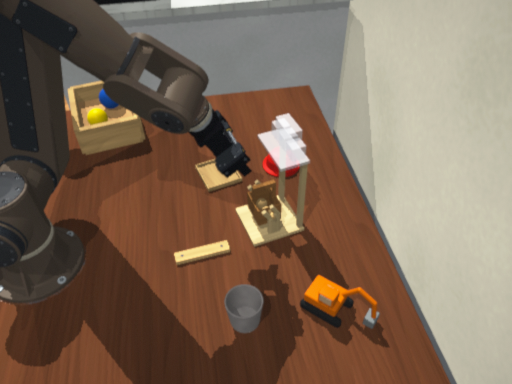

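```bash
python3 - <<'E'
from h import *
d=np.load('wrist1.npz'); L=(d['X'][d['ok']]-S0)@Rs(12.45)
for nm,lo,hi,xr,yr in [('base',.008,.016,(-.09,.12),(-.1,.1)),('rim',.092,.102,(-.05,.05),(-.048,.054)),('chk-',.09,.125,(-.06,.06),(-.08,-.045)),('chk+',.09,.125,(-.06,.06),(.05,.09)),('bar',.145,.156,(-.05,.05),(-.03,.03))]:
    q=L[(L[:,2]>lo)&(L[:,2]<hi)&(L[:,0]>xr[0])&(L[:,0]<xr[1])&(L[:,1]>yr[0])&(L[:,1]<yr[1])]
    print(nm,len(q),np.percentile(q,[1,50,99],axis=0).round(4).tolist(), cv2.minAreaRect((q[:,:2]*1000).astype(np.float32)))
# tray
X=d['X'][d['ok']]
q=X[(X[:,2]>.0105)&(X[:,2]<.02)&(abs(X[:,0]-.523)<.09)&(abs(X[:,1]-.268)<.09)]; print('tray',len(q),cv2.minAreaRect((q[:,:2]*1000).astype(np.float32)))
q=X[(X[:,2]>.25)]; 
E
```

```text
base 4395 [[-0.0632, -0.0692, 0.0088], [-0.0399, 0.0024, 0.0126], [0.0712, 0.0782, 0.0144]] ((12.820762634277344, 4.7220001220703125), (153.22206115722656, 150.2379913330078), 0.28007370233535767)
rim 1060 [[-0.0356, -0.0455, 0.0921], [-0.0193, 0.0058, 0.0971], [0.0338, 0.0527, 0.1015]] ((-0.597503662109375, 2.9640884399414062), (101.71339416503906, 70.5652847290039), 89.9679183959961)
chk- 225 [[-0.028, -0.0611, 0.0901], [-0.0039, -0.0497, 0.1049], [0.0071, -0.0452, 0.1197]] ((-10.225631713867188, -53.31377410888672), (16.71927833557129, 35.866798400878906), 89.4876937866211)
chk+ 337 [[-0.0285, 0.0519, 0.0902], [-0.0039, 0.057, 0.104], [0.0117, 0.0741, 0.1194]] ((-6.594841003417969, 62.164833068847656), (45.71891784667969, 24.087238311767578), 6.183533191680908)
bar 637 [[-0.0336, -0.0007, 0.1459], [-0.008, 0.0063, 0.1513], [0.0315, 0.0129, 0.1528]] ((-0.8294563293457031, 6.060489177703857), (66.3541259765625, 13.871323585510254), 1.392717719078064)
tray 1795 ((522.7620239257812, 270.4174499511719), (116.4669189453125, 127.37614440917969), 15.231346130371094)
```

```bash
cat >> h.py <<'E'
def barP(b,yaw=12.45,ext=.019): 
    return S0+Rs(12.45)@np.array(b)+ext*tool(yaw)[:,2]
E
python3 - <<'E'
from h import *
delta(readout.get_obs(),barP([-.0008,.004,.143]),tool(12.6))
E
python3 -m crank '[{"travel":[0,1,10],"turn":[0,0,0],"grip":60},{"travel":[-1,1,10],"turn":[0,0,0],"grip":60},{"travel":[0,0,10],"turn":[0,0,0],"grip":60},{"travel":[0,0,10],"turn":[0,0,0],"grip":60},{"travel":[0,0,10],"turn":[0,0,0],"grip":60},{"travel":[0,0,10],"turn":[0,0,0],"grip":60},{"travel":[0,0,10],"turn":[0,0,0],"grip":60},{"travel":[0,0,10],"turn":[0,0,0],"grip":60},{"travel":[0,0,0],"turn":[0,0,0],"grip":60},{"travel":[0,0,0],"turn":[0,0,0],"grip":60}]'
python3 - <<'E'
from h import *
delta(readout.get_obs(),barP([-.0008,.004,.143]),tool(12.6))
c=cam('wrist'); save(c[0],'wrist2.png'); X,ok=cloud(c); L=(X[ok]-S0)@Rs(12.45)
q=L[(L[:,2]>.145)&(L[:,2]<.156)&(abs(L[:,0])<.05)&(abs(L[:,1])<.03)]
print(len(q),np.percentile(q,[1,50,99],axis=0).round(4),cv2.minAreaRect((q[:,:2]*1000).astype(np.float32)))
p,f,R,t=c; o=readout.get_obs(); pc=R@np.array(o['ee_pos'])+t; print('tcp px',f*pc[0]/pc[2]+p['cx'],f*pc[1]/pc[2]+p['cy'],pc)
E
```

```text
t 5.3 tcp [0.5794 0.0247 0.239 ] shift in TARGET axes [ -0.3   1.9 130. ] in current axes [ -0.3   2.  130. ] rotvec [-0.04  0.01 -0.1 ] F [ 0.26 -0.58  0.6 ] grip 60.1
time_s: 6.55
ee_pos: [0.619, 0.0349, 0.1702]
eef_rot: [[-0.846, -0.216, 0.488], [-0.187, 0.976, 0.108], [-0.5, 0.0, -0.866]]
contact_force: [-0.0, -0.0, 0.0]
grip_width: 0.0601
t 6.55 tcp [0.619  0.0349 0.1702] shift in TARGET axes [ 0.8  0.6 50. ] in current axes [ 0.8  0.6 50. ] rotvec [-0.06  0.01 -0.14] F [-0.03 -0.    0.03] grip 60.1
1127 [[-0.0335 -0.0007  0.1454]
 [-0.0103  0.006   0.1514]
 [ 0.0303  0.0129  0.1524]] ((-1.0657920837402344, 6.127944469451904), (66.18617248535156, 13.951414108276367), 0.24809202551841736)
tcp px 257.68918968335265 225.83230319367453 [-0.00050306  0.02503408  0.18275927]
```

View pics/wrist2.png

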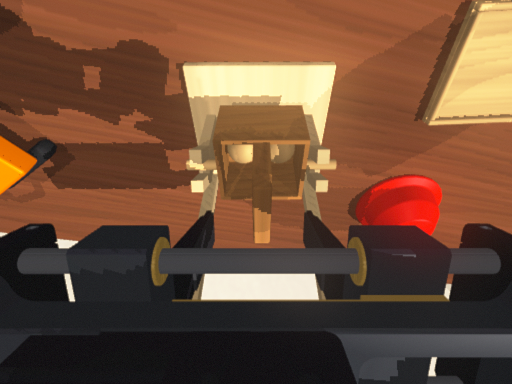

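```bash
python3 -m crank '[{"travel":[0,0.8,6],"turn":[0,0,0],"grip":50},{"travel":[0.5,0.8,6],"turn":[0,0,0],"grip":40},{"travel":[0,0,6],"turn":[0,0,0],"grip":40},{"travel":[0,0,6],"turn":[0,0,0],"grip":40},{"travel":[0,0,6],"turn":[0,0,0],"grip":40},{"travel":[0,0,6],"turn":[0,0,0],"grip":40},{"travel":[0,0,6],"turn":[0,0,0],"grip":40},{"travel":[0,0,6],"turn":[0,0,0],"grip":40},{"travel":[0,0,2],"turn":[0,0,0],"grip":40},{"travel":[0,0,0],"turn":[0,0,0],"grip":40}]'
python3 - <<'E'
from h import *
delta(readout.get_obs(),barP([-.0008,.005,.143]),tool(12.6))
for n in ['wrist','scene','side']:
    c=cam(n); save(c[0],n+'3.png')
    if n!='wrist': cv2.imwrite(f'pics/{n}3z.png',cv2.resize(c[0]['color'][120:280,180:380,::-1],None,fx=3.5,fy=3.5,interpolation=cv2.INTER_CUBIC))
E
```

```text
time_s: 7.85
ee_pos: [0.6427, 0.0418, 0.1264]
eef_rot: [[-0.846, -0.216, 0.488], [-0.187, 0.976, 0.108], [-0.5, 0.0, -0.866]]
contact_force: [0.2, -0.3, -0.3]
grip_width: 0.0402
t 7.85 tcp [0.6427 0.0418 0.1264] shift in TARGET axes [ 0.2  0.  -0.3] in current axes [ 0.2  0.  -0.3] rotvec [-0.06 -0.01 -0.14] F [ 0.2  -0.27 -0.31] grip 40.2
```

View pics/wrist3.png

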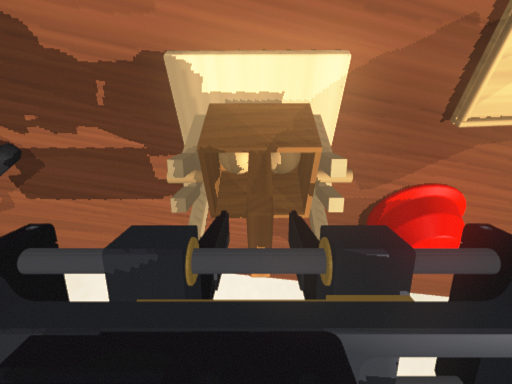

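View pics/side3z.png

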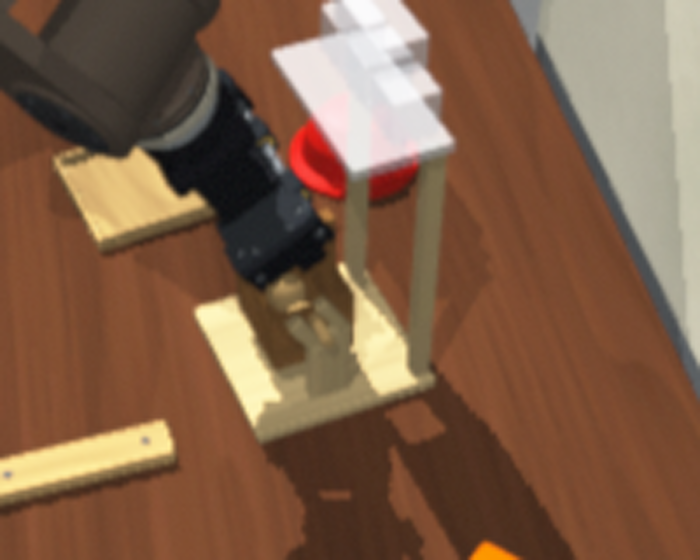

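```bash
python3 -m crank '[{"travel":[0,0,0],"turn":[0,0,0],"grip":30},{"travel":[0,0,0],"turn":[0,0,0],"grip":24},{"travel":[0,0,0],"turn":[0,0,0],"grip":20},{"travel":[0,0,0],"turn":[0,0,0],"grip":17},{"travel":[0,0,0],"turn":[0,0,0],"grip":14},{"travel":[0,0,0],"turn":[0,0,0],"grip":11},{"travel":[0,0,0],"turn":[0,0,0],"grip":5},{"travel":[0,0,0],"turn":[0,0,0],"grip":0},{"travel":[0,0,0],"turn":[0,0,0],"grip":0},{"travel":[0,0,0],"turn":[0,0,0],"grip":0}]' 45
python3 - <<'E'
from h import *
o=readout.get_obs();delta(o,barP([-.0008,.005,.143]),tool(12.6)); print(o['ft_torque'])
c=cam('wrist'); save(c[0],'wrist4.png')
E
```

```text
time_s: 9.25
ee_pos: [0.6427, 0.0418, 0.1266]
eef_rot: [[-0.846, -0.216, 0.488], [-0.187, 0.976, 0.108], [-0.5, 0.0, -0.866]]
contact_force: [-0.7, 2.8, 0.9]
grip_width: 0.0136
t 9.25 tcp [0.6427 0.0418 0.1266] shift in TARGET axes [ 0.3 -0.  -0.1] in current axes [ 0.3 -0.  -0.1] rotvec [-0.06  0.   -0.14] F [-0.67  2.76  0.92] grip 13.6
[0.31543313 0.3098226  0.30233176]
```

View pics/wrist4.png

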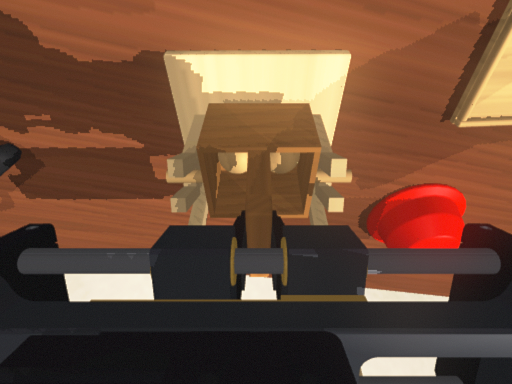

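```bash
python3 -m crank '[{"travel":[0,0,-1],"turn":[0,0,0],"grip":0},{"travel":[0,0,-1],"turn":[0,0,0],"grip":0},{"travel":[0,0,-1],"turn":[0,0,0],"grip":0},{"travel":[0,0,-1],"turn":[0,0,0],"grip":0},{"travel":[0,0,0],"turn":[0,0,0],"grip":0},{"travel":[0,0,0],"turn":[0,0,0],"grip":0},{"travel":[0,0,0],"turn":[0,0,0],"grip":0},{"travel":[0,0,0],"turn":[0,0,0],"grip":0},{"travel":[0,0,0],"turn":[0,0,0],"grip":0},{"travel":[0,0,0],"turn":[0,0,0],"grip":0}]'
python3 - <<'E'
from h import *
o=readout.get_obs();delta(o,barP([-.0008,.005,.143]),tool(12.6)); print(o['ft_torque'],Rs(12.45).T@o['contact_force'])
E
```

```text
time_s: 10.55
ee_pos: [0.6407, 0.0413, 0.13]
eef_rot: [[-0.846, -0.215, 0.488], [-0.186, 0.977, 0.108], [-0.5, 0.0, -0.866]]
contact_force: [1.0, 1.2, -2.3]
grip_width: 0.0138
t 10.55 tcp [0.6407 0.0413 0.13  ] shift in TARGET axes [0.2 0.  3.9] in current axes [0.2 0.  3.9] rotvec [-0.06  0.01 -0.14] F [ 1.03  1.18 -2.29] grip 13.8
[-0.08005069  0.30634852  0.02781157] [ 1.25626402  0.93460956 -2.28605154]
```

```bash
python3 -m crank '[{"travel":[0,0,-1],"turn":[0,0,0],"grip":0},{"travel":[0,0,-1],"turn":[0,0,0],"grip":0},{"travel":[0,0,-1],"turn":[0,0,0],"grip":0},{"travel":[0,0,-1],"turn":[0,0,0],"grip":0},{"travel":[0,0,-1],"turn":[0,0,0],"grip":0},{"travel":[0,0,-1],"turn":[0,0,0],"grip":0},{"travel":[0,0,-1],"turn":[0,0,0],"grip":0},{"travel":[0,0,0],"turn":[0,0,0],"grip":0},{"travel":[0,0,0],"turn":[0,0,0],"grip":0},{"travel":[0,0,0],"turn":[0,0,0],"grip":0}]'
python3 - <<'E'
from h import *
for k in range(3):
    o=readout.get_obs(); print(o['ft_torque'],Rs(12.45).T@o['contact_force'])
c=cam('wrist'); save(c[0],'wrist5.png')
o=readout.get_obs(); delta(o,barP([-.0008,.005,.143]),tool(12.6)); print(o['ft_torque'],Rs(12.45).T@o['contact_force'])
E
```

```text
time_s: 11.8
ee_pos: [0.6374, 0.0406, 0.1361]
eef_rot: [[-0.846, -0.216, 0.488], [-0.187, 0.976, 0.108], [-0.5, 0.0, -0.866]]
contact_force: [-0.1, 0.9, -2.0]
grip_width: 0.0135
[-0.0179347   0.26470068  0.09936212] [ 0.08640644  0.8522014  -2.03470135]
[-0.0179347   0.26470068  0.09936212] [ 0.08640644  0.8522014  -2.03470135]
[-0.0179347   0.26470068  0.09936212] [ 0.08640644  0.8522014  -2.03470135]
t 11.85 tcp [0.6373 0.0406 0.1361] shift in TARGET axes [ 0.3  0.  10.9] in current axes [ 0.3  0.  10.9] rotvec [-0.06  0.01 -0.14] F [ 0.99  0.34 -1.08] grip 13.4
[0.02048458 0.25216307 0.0329272 ] [ 1.03788019  0.11580266 -1.07874461]
```

View pics/wrist5.png

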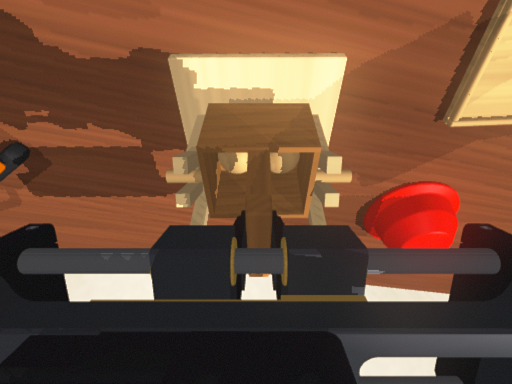

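```bash
python3 -m crank '[{"travel":[0,0,-2],"turn":[0,0,0],"grip":0},{"travel":[0,0,-2],"turn":[0,0,0],"grip":0},{"travel":[0,0,-2],"turn":[0,0,0],"grip":0},{"travel":[0,0,-2],"turn":[0,0,0],"grip":0},{"travel":[0,0,-2],"turn":[0,0,0],"grip":0},{"travel":[0,0,-2],"turn":[0,0,0],"grip":0},{"travel":[0,0,0],"turn":[0,0,0],"grip":0},{"travel":[0,0,0],"turn":[0,0,0],"grip":0},{"travel":[0,0,0],"turn":[0,0,0],"grip":0},{"travel":[0,0,0],"turn":[0,0,0],"grip":0}]'
python3 - <<'E'
from h import *
o=readout.get_obs(); delta(o,barP([-.0008,.005,.143]),tool(12.6)); print(o['ft_torque'],Rs(12.45).T@o['contact_force'])
E
```

```text
time_s: 13.1
ee_pos: [0.6315, 0.0393, 0.1465]
eef_rot: [[-0.846, -0.216, 0.488], [-0.187, 0.976, 0.108], [-0.5, 0.0, -0.866]]
contact_force: [0.2, 0.5, -1.3]
grip_width: 0.0139
t 13.1 tcp [0.6315 0.0393 0.1465] shift in TARGET axes [ 0.3  0.  22.9] in current axes [ 0.3  0.1 22.9] rotvec [-0.07  0.01 -0.14] F [ 0.21  0.46 -1.3 ] grip 13.9
[-0.08529501  0.33064507  0.02817302] [ 0.3018257   0.40753768 -1.29677442]
```

```bash
python3 -m crank '[{"travel":[0,0,-2],"turn":[0,0,0],"grip":0},{"travel":[0,0,-2],"turn":[0,0,0],"grip":0},{"travel":[0,0,-2],"turn":[0,0,0],"grip":0},{"travel":[0,0,-2],"turn":[0,0,0],"grip":0},{"travel":[0,0,-2],"turn":[0,0,0],"grip":0},{"travel":[0,0,-3],"turn":[0,0,0],"grip":0},{"travel":[0,0,-3],"turn":[0,0,0],"grip":0},{"travel":[0,0,-4],"turn":[0,0,0],"grip":0},{"travel":[0,0,-5],"turn":[0,0,0],"grip":0},{"travel":[0,0,-5],"turn":[0,0,0],"grip":0}]'
python3 -m crank '[{"travel":[0,0,-5],"turn":[0,0,0],"grip":0},{"travel":[0,0,-5],"turn":[0,0,0],"grip":0},{"travel":[0,0,-5],"turn":[0,0,0],"grip":0},{"travel":[0,0,-5],"turn":[0,0,0],"grip":0},{"travel":[0,0,-5],"turn":[0,0,0],"grip":0},{"travel":[0,0,-5],"turn":[0,0,0],"grip":0},{"travel":[0,0,-4],"turn":[0,0,0],"grip":0},{"travel":[0,0,-2],"turn":[0,0,0],"grip":0},{"travel":[0,0,0],"turn":[0,0,0],"grip":0},{"travel":[0,0,0],"turn":[0,0,0],"grip":0}]'
python3 - <<'E'
from h import *
o=readout.get_obs(); delta(o,barP([-.0008,.005,.143]),tool(12.6)); print(o['ft_torque'],Rs(12.45).T@o['contact_force'])
c=cam('wrist'); save(c[0],'wrist6.png')
X,ok=cloud(c); X=X[ok]
q=X[(X[:,2]>.0105)&(X[:,2]<.02)&(abs(X[:,0]-.523)<.09)&(abs(X[:,1]-.268)<.09)]; print('tray',len(q),cv2.minAreaRect((q[:,:2]*1000).astype(np.float32)))
c=cam('side'); save(c[0],'side6.png')
cv2.imwrite('pics/side6z.png',cv2.resize(c[0]['color'][120:280,180:380,::-1],None,fx=3.5,fy=3.5,interpolation=cv2.INTER_CUBIC))
E
```

```text
time_s: 14.35
ee_pos: [0.6166, 0.036, 0.1728]
eef_rot: [[-0.846, -0.216, 0.488], [-0.187, 0.976, 0.108], [-0.5, 0.0, -0.866]]
contact_force: [-0.2, 0.3, -2.4]
grip_width: 0.0137
time_s: 15.6
ee_pos: [0.5992, 0.0322, 0.2035]
eef_rot: [[-0.846, -0.215, 0.488], [-0.186, 0.977, 0.108], [-0.5, 0.0, -0.866]]
contact_force: [0.1, 0.0, -2.3]
grip_width: 0.0137
t 15.6 tcp [0.5992 0.0322 0.2035] shift in TARGET axes [ 0.2 -0.  88.8] in current axes [ 0.2  0.  88.8] rotvec [-0.06 -0.01 -0.14] F [ 0.1   0.01 -2.26] grip 13.7
[-0.07443335  0.51301713 -0.04004275] [ 0.09784311 -0.01535934 -2.25618717]
tray 1722 ((522.8824462890625, 269.86468505859375), (116.4447250366211, 126.36173248291016), 15.371787071228027)
```

View pics/wrist6.png

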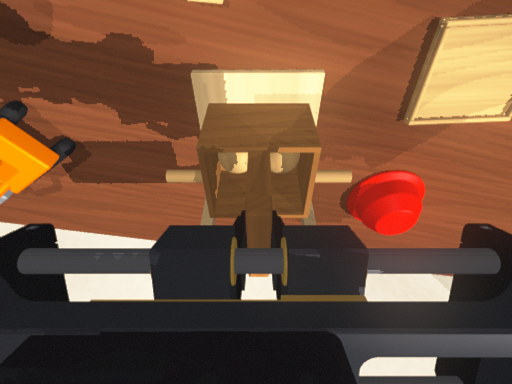

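View pics/side6z.png

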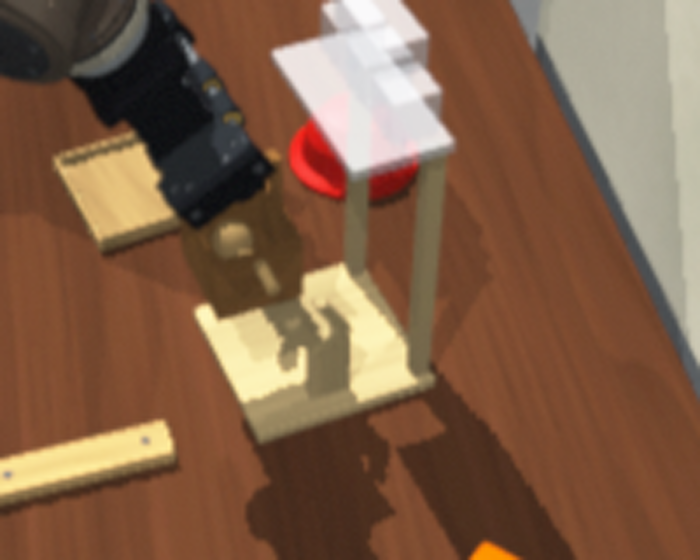

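```bash
cat >> h.py <<'E'
def trayP(h,T=(.523,.269)): return np.array([T[0],T[1],.006+.106+h])+.019*tool(15.2)[:,2]
E
python3 -m crank '[{"travel":[-2,0,-3.4],"turn":[0,0,0],"grip":0},{"travel":[-3,0,-5],"turn":[0,0,0],"grip":0},{"travel":[-4,0,-7],"turn":[0,0,0],"grip":0},{"travel":[-4,0,-7],"turn":[0,0,0],"grip":0},{"travel":[-4,0,-7],"turn":[0,0,0],"grip":0},{"travel":[-3,0,-5],"turn":[0,0,0],"grip":0},{"travel":[0,3,0],"turn":[0,0,0],"grip":0},{"travel":[0,6,0],"turn":[0,0,0],"grip":0},{"travel":[0,9,0],"turn":[0,0,0],"grip":0},{"travel":[0,12,0],"turn":[0,0,0],"grip":0}]'
python3 - <<'E'
from h import *
o=readout.get_obs(); delta(o,trayP(.10),tool(15.2))
E
```

```text
time_s: 16.95
ee_pos: [0.5926, 0.0622, 0.2431]
eef_rot: [[-0.846, -0.215, 0.488], [-0.186, 0.977, 0.108], [-0.5, 0.0, -0.866]]
contact_force: [-0.5, -0.3, -2.8]
grip_width: 0.0137
t 16.95 tcp [0.5926 0.0622 0.2431] shift in TARGET axes [ 26.8 217.9  39.5] in current axes [ 35.9 217.4  34.4] rotvec [-1.35 -0.02 -2.4 ] F [-0.47 -0.25 -2.83] grip 13.7
```

```bash
python3 -m crank '[{"travel":[2,15,2],"turn":[-0.1,0,-0.2],"grip":0},{"travel":[3,18,3],"turn":[-0.2,0,-0.3],"grip":0},{"travel":[3,19,3],"turn":[-0.2,0,-0.3],"grip":0},{"travel":[3,19,3],"turn":[-0.2,0,-0.3],"grip":0},{"travel":[3,19,3],"turn":[-0.2,0,-0.3],"grip":0},{"travel":[3,19,3],"turn":[-0.2,0,-0.3],"grip":0},{"travel":[3,19,3],"turn":[-0.2,0,-0.3],"grip":0},{"travel":[3,19,3],"turn":[-0.1,0,-0.2],"grip":0},{"travel":[3,18,3],"turn":[-0.1,0,-0.1],"grip":0},{"travel":[2,15,3],"turn":[0,0,-0.1],"grip":0}]'
python3 -m crank '[{"travel":[0,12,3],"turn":[0,0,0],"grip":0},{"travel":[0,9,2],"turn":[0,0,0],"grip":0},{"travel":[0,6,2],"turn":[0,0,0],"grip":0},{"travel":[0,4,1],"turn":[0,0,0],"grip":0},{"travel":[0,2,0],"turn":[0,0,0],"grip":0},{"travel":[0,0,0],"turn":[0,0,0],"grip":0},{"travel":[0,0,0],"turn":[0,0,0],"grip":0},{"travel":[0,0,0],"turn":[0,0,0],"grip":0},{"travel":[0,0,0],"turn":[0,0,0],"grip":0},{"travel":[0,0,0],"turn":[0,0,0],"grip":0}]'
python3 - <<'E'
from h import *
o=readout.get_obs(); delta(o,trayP(.10),tool(15.2)); print(o['contact_force'])
for n in ['wrist','side','scene']:
    c=cam(n); save(c[0],n+'7.png')
    if n!='wrist': continue
    X,ok=cloud(c); X=X[ok]
    q=X[(X[:,2]>.0105)&(X[:,2]<.02)&(abs(X[:,0]-.523)<.09)&(abs(X[:,1]-.268)<.09)]; print('tray',len(q),cv2.minAreaRect((q[:,:2]*1000).astype(np.float32)))
    # bucket rim plane
    b=X-np.array([.523,.269,0]); b=b@Rs(15.2); 
    r=b[(abs(b[:,0])<.06)&(abs(b[:,1])<.05)&(b[:,2]>.14)&(b[:,2]<.19)]
    print('rim',len(r),np.percentile(r,[1,50,99],axis=0).round(4))
    bw=b[(abs(b[:,0])<.06)&(abs(b[:,1])<.038)&(b[:,2]>.11)&(b[:,2]<.165)&(b[:,0]<-.028)]
    print('front wall z by y',[(round(y,3),np.percentile(bw[abs(bw[:,1]-y)<.006][:,2],[1,99]).round(4).tolist(),) for y in (-.03,0,.03) if (abs(bw[:,1]-y)<.006).sum()>5])
    print('bar', [np.percentile(k,[1,50,99],axis=0).round(4).tolist() for k in [b[(abs(b[:,1])<.015)&(b[:,2]>.2)&(b[:,2]<.23)&(b[:,0]<0)&(b[:,0]>-.05)]] if len(k)])
E
```

```text
time_s: 18.2
ee_pos: [0.5395, 0.2351, 0.2042]
eef_rot: [[-0.836, -0.264, 0.482], [-0.228, 0.964, 0.134], [-0.5, 0.002, -0.866]]
contact_force: [1.3, 0.3, -2.4]
grip_width: 0.0137
time_s: 19.45
ee_pos: [0.5354, 0.2668, 0.1977]
eef_rot: [[-0.836, -0.263, 0.482], [-0.227, 0.965, 0.133], [-0.5, 0.002, -0.866]]
contact_force: [0.1, 0.4, -2.0]
grip_width: 0.0137
t 19.45 tcp [0.5354 0.2668 0.1977] shift in TARGET axes [2.7 5.4 1. ] in current axes [2.7 5.4 1. ] rotvec [0.13 0.01 0.01] F [ 0.12  0.43 -1.95] grip 13.7
[ 0.11913915  0.42581865 -1.9540107 ]
tray 1716 ((513.7610473632812, 268.4167785644531), (97.7780532836914, 126.2145004272461), 15.065978050231934)
rim 8137 [[-0.033  -0.0446  0.1405]
 [-0.0168 -0.0033  0.1589]
 [ 0.0358  0.0455  0.1868]]
front wall z by y [(-0.03, [0.1106, 0.1648]), (0, [0.1111, 0.1646]), (0.03, [0.1106, 0.1646])]
bar [[[-0.0314, -0.0145, 0.2005], [-0.024, -0.0047, 0.2214], [-0.0014, 0.008, 0.2291]]]
```

View pics/wrist7.png

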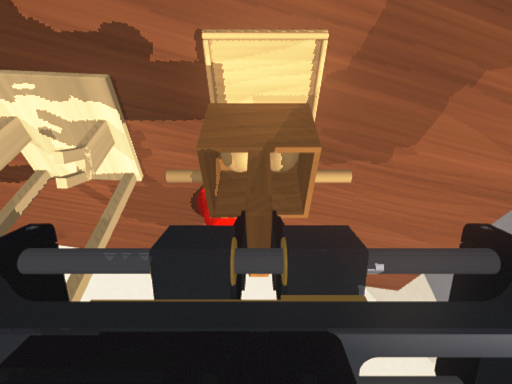

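View pics/side7.png

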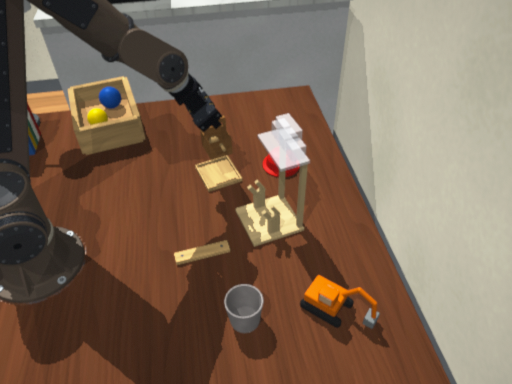

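```bash
python3 -m crank '[{"travel":[1.3,2.7,0.5],"turn":[0.13,0,0],"grip":0},{"travel":[3.4,2.7,4],"turn":[0,0,0],"grip":0},{"travel":[5,0,8.7],"turn":[0,0,0],"grip":0},{"travel":[6,0,10.4],"turn":[0,0,0],"grip":0},{"travel":[6,0,10.4],"turn":[0,0,0],"grip":0},{"travel":[6,0,10.4],"turn":[0,0,0],"grip":0},{"travel":[6,0,10.4],"turn":[0,0,0],"grip":0},{"travel":[4,0,7],"turn":[0,0,0],"grip":0},{"travel":[2,0,3.5],"turn":[0,0,0],"grip":0},{"travel":[0,0,0],"turn":[0,0,0],"grip":0}]'
python3 - <<'E'
from h import *
o=readout.get_obs(); delta(o,trayP(0),tool(15.2)); 
for n in ['wrist','side','scene']:
    c=cam(n); save(c[0],n+'8.png')
    if n!='wrist': cv2.imwrite(f'pics/{n}8z.png',cv2.resize(c[0]['color'][100:260,150:350,::-1],None,fx=3.5,fy=3.5,interpolation=cv2.INTER_CUBIC)); continue
    X,ok=cloud(c); b=(X[ok]-np.array([.523,.269,0]))@Rs(15.2)
    m=imaging.outline_of(c[0],'bucket')
    k=(abs(b[:,0])<.06)&(abs(b[:,1])<.036)
    w=b[k&(b[:,0]<-.028)&(b[:,2]>.045)&(b[:,2]<.075)]; 
    if len(w)>20: print('front wall slope x/z (rad), x/y',len(w),np.linalg.lstsq(np.c_[w[:,2],w[:,1],np.ones(len(w))],w[:,0],rcond=None)[0].round(4))
E
```

```text
time_s: 20.85
ee_pos: [0.532, 0.2716, 0.1203]
eef_rot: [[-0.836, -0.263, 0.481], [-0.228, 0.965, 0.131], [-0.499, 0.0, -0.867]]
contact_force: [-0.1, 0.2, -2.1]
grip_width: 0.0136
t 20.85 tcp [0.532  0.2716 0.1203] shift in TARGET axes [12.2 -0.2 21.5] in current axes [12.2 -0.2 21.6] rotvec [ 0.03 -0.07  0.02] F [-0.13  0.18 -2.15] grip 13.6
front wall slope x/z (rad), x/y 2178 [-0.0017 -0.0019 -0.0343]
```

View pics/wrist8.png

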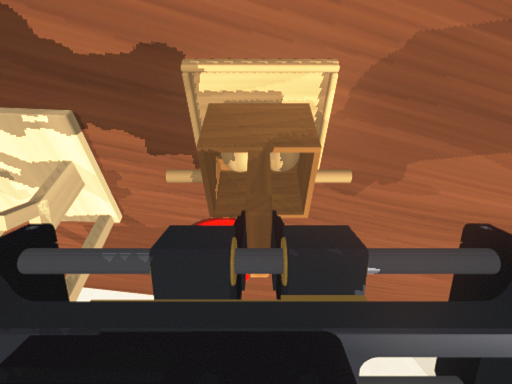

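View pics/side8z.png

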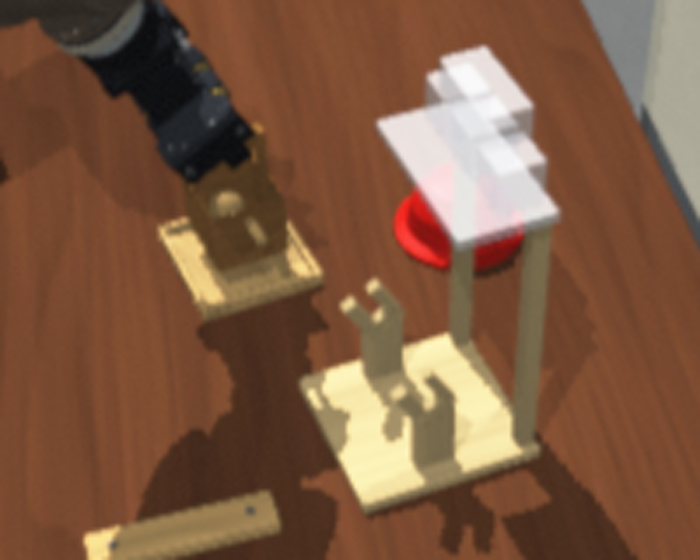

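```bash
python3 -m crank '[{"travel":[2,0,3.5],"turn":[0,0,0],"grip":0},{"travel":[2.5,0,4.3],"turn":[0,0,0],"grip":0},{"travel":[2.5,0,4.3],"turn":[0,0,0],"grip":0},{"travel":[1.5,0,2.6],"turn":[0,0,0],"grip":0},{"travel":[1,0,1.7],"turn":[0,0,0],"grip":0},{"travel":[1,0,1.7],"turn":[0,0,0],"grip":0},{"travel":[0.5,0,0.9],"turn":[0,0,0],"grip":0},{"travel":[0,0,0],"turn":[0,0,0],"grip":0},{"travel":[0,0,0],"turn":[0,0,0],"grip":0},{"travel":[0,0,0],"turn":[0,0,0],"grip":0}]'
python3 - <<'E'
from h import *
o=readout.get_obs(); delta(o,trayP(0),tool(15.2))
E
```

```text
time_s: 22.3
ee_pos: [0.5329, 0.2718, 0.1006]
eef_rot: [[-0.837, -0.263, 0.481], [-0.228, 0.965, 0.131], [-0.498, 0.0, -0.867]]
contact_force: [0.1, 0.8, -2.5]
grip_width: 0.0137
t 22.3 tcp [0.5329 0.2718 0.1006] shift in TARGET axes [ 3.2 -0.1  4. ] in current axes [ 3.2 -0.1  4. ] rotvec [ 0.04 -0.11  0.02] F [ 0.1   0.76 -2.48] grip 13.7
```

```bash
python3 -m crank '[{"travel":[0.3,0,0.5],"turn":[0,0,0],"grip":0},{"travel":[0.3,0,0.5],"turn":[0,0,0],"grip":0},{"travel":[0.3,0,0.5],"turn":[0,0,0],"grip":0},{"travel":[0.3,0,0.5],"turn":[0,0,0],"grip":0},{"travel":[0.3,0,0.5],"turn":[0,0,0],"grip":0},{"travel":[0.3,0,0.5],"turn":[0,0,0],"grip":0},{"travel":[0.3,0,0.5],"turn":[0,0,0],"grip":0},{"travel":[0,0,0],"turn":[0,0,0],"grip":0},{"travel":[0,0,0],"turn":[0,0,0],"grip":0},{"travel":[0,0,0],"turn":[0,0,0],"grip":0}]'
python3 - <<'E'
from h import *
o=readout.get_obs(); delta(o,trayP(0),tool(15.2))
E
python3 -m crank '[{"travel":[0.2,0,0.4],"turn":[0,0,0],"grip":0},{"travel":[0,0,0],"turn":[0,0,0],"grip":0},{"travel":[0.2,0,0.4],"turn":[0,0,0],"grip":0},{"travel":[0,0,0],"turn":[0,0,0],"grip":0},{"travel":[0,0,0],"turn":[0,0,0],"grip":0},{"travel":[0,0,0],"turn":[0,0,0],"grip":0},{"travel":[0,0,0],"turn":[0,0,0],"grip":0},{"travel":[0,0,0],"turn":[0,0,0],"grip":0},{"travel":[0,0,0],"turn":[0,0,0],"grip":0},{"travel":[0,0,0],"turn":[0,0,0],"grip":0}]'
python3 - <<'E'
from h import *
o=readout.get_obs(); delta(o,trayP(0),tool(15.2))
E
```

```text
time_s: 23.55
ee_pos: [0.5336, 0.272, 0.0981]
eef_rot: [[-0.838, -0.263, 0.478], [-0.228, 0.965, 0.131], [-0.496, 0.001, -0.868]]
contact_force: [-0.2, 0.3, -3.0]
grip_width: 0.0139
t 23.55 tcp [0.5336 0.272  0.0981] shift in TARGET axes [ 2.6 -0.1  1.4] in current axes [ 2.6 -0.1  1.4] rotvec [ 0.07 -0.28  0.01] F [-0.24  0.25 -2.98] grip 13.9
time_s: 24.8
ee_pos: [0.5338, 0.272, 0.0975]
eef_rot: [[-0.838, -0.263, 0.477], [-0.228, 0.965, 0.131], [-0.495, 0.001, -0.869]]
contact_force: [-0.2, -0.6, -2.1]
grip_width: 0.0136
t 24.8 tcp [0.5338 0.272  0.0975] shift in TARGET axes [ 2.5 -0.1  0.8] in current axes [ 2.5 -0.1  0.8] rotvec [ 0.08 -0.32  0.01] F [-0.17 -0.55 -2.06] grip 13.6
```

```bash
python3 -m crank '[{"travel":[0.8,0,0.4],"turn":[0,-0.1,0],"grip":0},{"travel":[0.6,0,0.4],"turn":[0,-0.1,0],"grip":0},{"travel":[0.4,0,0.2],"turn":[0,-0.1,0],"grip":0},{"travel":[0,0,0],"turn":[0,0,0],"grip":0},{"travel":[0,0,0],"turn":[0,0,0],"grip":0},{"travel":[0,0,0],"turn":[0,0,0],"grip":0},{"travel":[0,0,0],"turn":[0,0,0],"grip":0},{"travel":[0,0,0],"turn":[0,0,0],"grip":0},{"travel":[0,0,0],"turn":[0,0,0],"grip":0},{"travel":[0,0,0],"turn":[0,0,0],"grip":0}]'
python3 - <<'E'
from h import *
o=readout.get_obs(); delta(o,trayP(0),tool(15.2)); print(o['joint_pos'])
c=cam('wrist'); o=readout.get_obs(); print(o['contact_force'])
c=cam('side'); o=readout.get_obs(); print(o['contact_force'],o['ft_torque'])
save(c[0],'side9.png')
E
```

```text
time_s: 26.05
ee_pos: [0.534, 0.2722, 0.098]
eef_rot: [[-0.838, -0.263, 0.478], [-0.228, 0.965, 0.132], [-0.496, 0.001, -0.868]]
contact_force: [0.7, 0.2, -1.8]
grip_width: 0.0137
t 26.05 tcp [0.534  0.2722 0.098 ] shift in TARGET axes [ 2.9 -0.2  1.2] in current axes [ 2.9 -0.2  1.2] rotvec [ 0.1  -0.26  0.01] F [ 0.7   0.17 -1.81] grip 13.7
[ 22.24500456  29.35721134 119.49436083 -64.95037011   3.74356029
 -18.98216735]
[ 0.44185071 -0.26562605 -2.62759699]
[ 0.06140976  0.30291588 -2.0133868 ] [-0.15558479  0.51348891 -0.01091321]
```

```bash
python3 -m crank '[{"travel":[-1.7,0.5,1],"turn":[0,0,0],"grip":0},{"travel":[-1.7,0.5,1],"turn":[0,0,0],"grip":0},{"travel":[-1.7,0.5,1],"turn":[0,0,0],"grip":0},{"travel":[-1.8,0.5,1],"turn":[0,0,0],"grip":0},{"travel":[0,0,0],"turn":[0.05,-0.1,0],"grip":0},{"travel":[0,0,0],"turn":[0.05,-0.1,0],"grip":0},{"travel":[0,0,0],"turn":[0,-0.1,0],"grip":0},{"travel":[0,0,0],"turn":[0,0,0],"grip":0},{"travel":[0,0,0],"turn":[0,0,0],"grip":0},{"travel":[0,0,0],"turn":[0,0,0],"grip":0}]'
python3 - <<'E'
from h import *
o=readout.get_obs(); T=np.array([.523,.269])+(Rs(15.2)@[.010,.002,0])[:2]; delta(o,trayP(0,T),tool(15.2)); print(o['joint_pos'])
E
```

```text
time_s: 27.4
ee_pos: [0.5412, 0.2763, 0.098]
eef_rot: [[-0.835, -0.262, 0.483], [-0.227, 0.965, 0.131], [-0.501, -0.0, -0.866]]
contact_force: [0.2, -0.5, -1.5]
grip_width: 0.014
t 27.4 tcp [0.5412 0.2763 0.098 ] shift in TARGET axes [ 1.2 -0.2  2.2] in current axes [ 1.2 -0.2  2.2] rotvec [0.   0.04 0.01] F [ 0.22 -0.53 -1.49] grip 14.0
[ 22.44229517  29.80979771 118.54594352 -63.54181174   4.04182847
 -20.24235208]
```

```bash
python3 -m crank '[{"travel":[-0.3,0,0.7],"turn":[0,0.05,0],"grip":0},{"travel":[-0.3,0,0.7],"turn":[0,0.05,0],"grip":0},{"travel":[-0.3,0,0.7],"turn":[0,0,0],"grip":0},{"travel":[-0.2,0,0.7],"turn":[0,0,0],"grip":0},{"travel":[0,0,0],"turn":[0,0,0],"grip":0},{"travel":[0,0,0],"turn":[0,0,0],"grip":0},{"travel":[0,0,0],"turn":[0,0,0],"grip":0},{"travel":[0,0,0],"turn":[0,0,0],"grip":0},{"travel":[0,0,0],"turn":[0,0,0],"grip":0},{"travel":[0,0,0],"turn":[0,0,0],"grip":0}]'
python3 - <<'E'
from h import *
o=readout.get_obs(); T=np.array([.523,.269])+(Rs(15.2)@[.012,.002,0])[:2]; delta(o,trayP(0,T),tool(15.2)); print(o['joint_pos'])
c=cam('wrist'); save(c[0],'wrist10.png'); o=readout.get_obs(); print(o['contact_force'])
c=cam('side'); o=readout.get_obs(); print(o['contact_force'],o['ft_torque'])
save(c[0],'side10.png');cv2.imwrite(f'pics/side10z.png',cv2.resize(c[0]['color'][100:260,150:350,::-1],None,fx=3.5,fy=3.5,interpolation=cv2.INTER_CUBIC))
E
```

```text
time_s: 28.65
ee_pos: [0.5434, 0.2769, 0.0961]
eef_rot: [[-0.836, -0.262, 0.482], [-0.227, 0.965, 0.131], [-0.499, -0.0, -0.867]]
contact_force: [0.5, 0.5, -2.4]
grip_width: 0.014
t 28.65 tcp [0.5434 0.2769 0.0961] shift in TARGET axes [ 0.5 -0.2  0.4] in current axes [ 0.5 -0.2  0.4] rotvec [-0.   -0.06  0.  ] F [ 0.52  0.46 -2.36] grip 14.0
[ 22.40058144  30.12193241 118.24873223 -62.30798832   4.05530095
 -21.50782558]
[-0.07277127  0.79520826 -2.84949962]
[-0.42666778 -0.08132988 -2.48462991] [-0.10086304  0.52370739 -0.00219614]
```

View pics/wrist10.png

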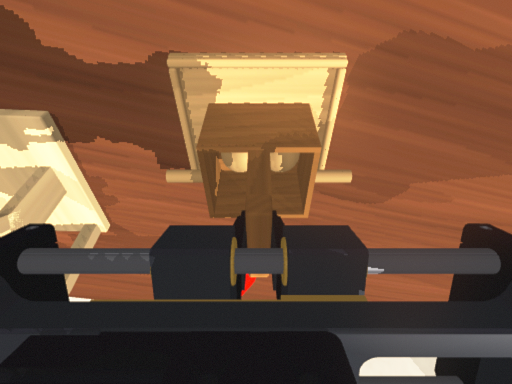

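View pics/side10z.png

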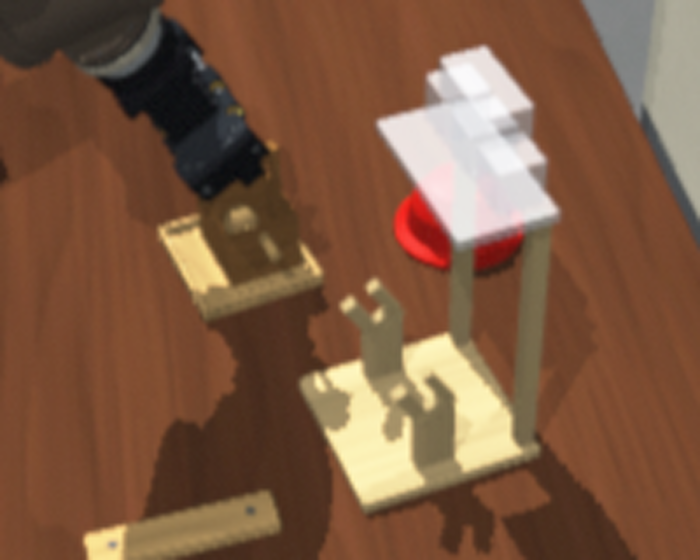

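```bash
python3 -m crank '[{"travel":[0.2,0,0.4],"turn":[0,0,0],"grip":0},{"travel":[0.1,0,0.4],"turn":[0,0,0],"grip":0},{"travel":[0.1,0,0.4],"turn":[0,0,0],"grip":0},{"travel":[0,0,0],"turn":[0,0,0],"grip":0},{"travel":[0,0,0],"turn":[0,0,0],"grip":0},{"travel":[0,0,0],"turn":[0,0,0],"grip":0},{"travel":[0,0,0],"turn":[0,0,0],"grip":0},{"travel":[0,0,0],"turn":[0,0,0],"grip":0},{"travel":[0,0,0],"turn":[0,0,0],"grip":0},{"travel":[0,0,0],"turn":[0,0,0],"grip":0}]'
python3 - <<'E'
from h import *
T=np.array([.523,.269])+(Rs(15.2)@[.012,.002,0])[:2]
for i in range(3):
    o=readout.get_obs(); delta(o,trayP(0,T),tool(15.2)); print(o['joint_pos'][3:5],o['ft_torque']); imaging.read_camera('wrist')
E
```

```text
time_s: 30.0
ee_pos: [0.5438, 0.277, 0.0956]
eef_rot: [[-0.836, -0.262, 0.483], [-0.227, 0.965, 0.131], [-0.5, 0.0, -0.866]]
contact_force: [-3.2, -0.7, 7.6]
grip_width: 0.0136
t 30.0 tcp [0.5438 0.277  0.0956] shift in TARGET axes [ 0.6 -0.3 -0.3] in current axes [ 0.6 -0.3 -0.3] rotvec [0.   0.01 0.01] F [-3.18 -0.73  7.64] grip 13.6
[-64.34809076   3.98291259] [-0.12406115  0.45907417 -0.06269804]
t 30.05 tcp [0.5438 0.2771 0.0956] shift in TARGET axes [ 0.7 -0.3 -0.3] in current axes [ 0.7 -0.3 -0.3] rotvec [0.01 0.01 0.01] F [-3.9  -1.37  7.08] grip 14.0
[-64.3476054    3.98160849] [-0.12834071  0.44002095 -0.03050908]
t 30.1 tcp [0.5438 0.277  0.0956] shift in TARGET axes [ 0.6 -0.3 -0.3] in current axes [ 0.6 -0.3 -0.3] rotvec [0.01 0.01 0.01] F [-3.25 -0.83  6.81] grip 13.5
[-64.34750183   3.9809173 ] [-0.1239924   0.45429687 -0.06654286]
```

```bash
python3 -m crank '[{"travel":[-0.2,0,-0.3],"turn":[0,0,0],"grip":0},{"travel":[0,0,0],"turn":[0,0,0],"grip":0},{"travel":[0,0,0],"turn":[0,0,0],"grip":15},{"travel":[0,0,0],"turn":[0,0,0],"grip":17},{"travel":[0,0,0],"turn":[0,0,0],"grip":20},{"travel":[0,0,0],"turn":[0,0,0],"grip":26},{"travel":[0,0,0],"turn":[0,0,0],"grip":34},{"travel":[0,0,0],"turn":[0,0,0],"grip":42},{"travel":[0,0,0],"turn":[0,0,0],"grip":42},{"travel":[0,0,0],"turn":[0,0,0],"grip":42}]'
python3 - <<'E'
from h import *
T=np.array([.523,.269])+(Rs(15.2)@[.012,.002,0])[:2]
o=readout.get_obs(); delta(o,trayP(0,T),tool(15.2)); print(o['joint_pos'])
c=cam('wrist'); save(c[0],'wrist11.png')
E
```

```text
time_s: 31.4
ee_pos: [0.5437, 0.2769, 0.0952]
eef_rot: [[-0.836, -0.262, 0.482], [-0.227, 0.965, 0.131], [-0.499, -0.0, -0.867]]
contact_force: [0.8, -0.7, 0.3]
grip_width: 0.0419
t 31.4 tcp [0.5437 0.2769 0.0952] shift in TARGET axes [ 0.3 -0.2 -0.5] in current axes [ 0.3 -0.2 -0.5] rotvec [-0.   -0.06  0.  ] F [ 0.77 -0.69  0.31] grip 41.9
[ 22.39465167  30.22812334 118.24728077 -63.62587873   4.00282715
 -20.19124458]
```

View pics/wrist11.png

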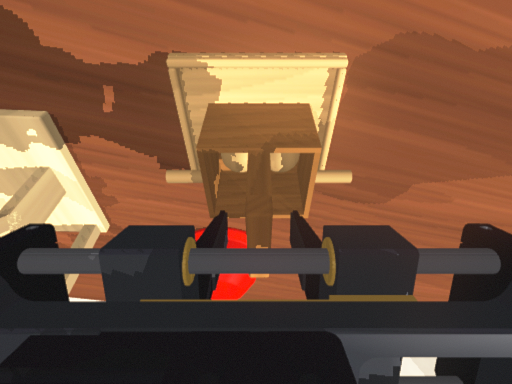

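```bash
python3 -m crank '[{"travel":[0,0,-3],"turn":[0,0,0],"grip":42},{"travel":[0,0,-6],"turn":[0,0,0],"grip":42},{"travel":[0,0,-10],"turn":[0,0,0],"grip":42},{"travel":[0,0,-15],"turn":[0,0,0],"grip":42},{"travel":[0,0,-20],"turn":[0,0,0],"grip":42},{"travel":[0,0,-20],"turn":[0,0,0],"grip":42},{"travel":[0,0,-20],"turn":[0,0,0],"grip":42},{"travel":[0,0,-15],"turn":[0,0,0],"grip":42},{"travel":[0,0,0],"turn":[0,0,0],"grip":42},{"travel":[0,0,0],"turn":[0,0,0],"grip":42}]'
python3 - <<'E'
from h import *
for n in ['wrist','side','scene']:
    c=cam(n); save(c[0],n+'12.png')
    if n!='wrist': cv2.imwrite(f'pics/{n}12z.png',cv2.resize(c[0]['color'][100:260,150:350,::-1],None,fx=3.5,fy=3.5,interpolation=cv2.INTER_CUBIC))
    X,ok=cloud(c); b=(X[ok]-np.array([.523,.269,0]))@Rs(15.2)
    for nm,lo,hi in [('rim',.062,.070),('bartop',.115,.124)]:
        q=b[(abs(b[:,0])<.07)&(abs(b[:,1])<.044)&(b[:,2]>lo)&(b[:,2]<hi)]
        if len(q)>8: print(n,nm,len(q),np.percentile(q,[1,50,99],axis=0).round(4).tolist())
    q=b[(b[:,2]>.0105)&(b[:,2]<.018)&(abs(b[:,0])<.08)&(abs(b[:,1])<.08)]; print('tray',np.percentile(q,[1,99],axis=0).round(4).tolist())
    w=b[(abs(b[:,1])<.036)&(b[:,0]<-.012)&(b[:,0]>-.035)&(b[:,2]>.02)&(b[:,2]<.06)]
    if n=='wrist' and len(w)>20: print('wall slope',np.linalg.lstsq(np.c_[w[:,2],w[:,1],np.ones(len(w))],w[:,0],rcond=None)[0].round(4))
    for k in ['ball1_center','pot','helmet','excavator','xylobar']:
        r=imaging.outline_of(c[0],k)
        if r and n!='wrist' or k[0]=='b':
            print(n,k,[(x['confidence'],x['centre']) for x in r][:3], np.median(X[r[0]['mask']&ok],0).round(3) if r else '')
E
```

```text
time_s: 32.7
ee_pos: [0.4913, 0.2627, 0.1893]
eef_rot: [[-0.836, -0.262, 0.482], [-0.227, 0.965, 0.131], [-0.499, -0.0, -0.867]]
contact_force: [0.1, 0.3, 0.1]
grip_width: 0.0418
wrist rim 1050 [[-0.0225, -0.0369, 0.0621], [-0.0069, 0.0023, 0.0663], [0.0476, 0.0426, 0.0685]]
wrist bartop 724 [[-0.0202, -0.004, 0.1159], [0.0054, 0.0032, 0.1205], [0.0433, 0.0097, 0.1216]]
tray [[-0.0578, -0.0605, 0.0107], [0.0563, 0.064, 0.0175]]
wall slope [ 0.0011 -0.0017 -0.0219]
wrist ball1_center [(0.58, [241.1, 147.8])] [0.536 0.257 0.041]
side rim 97 [[-0.0252, -0.0429, 0.0621], [0.008, -0.0095, 0.0649], [0.0445, 0.0399, 0.0686]]
side bartop 75 [[-0.0215, -0.0101, 0.1153], [0.0129, -0.0035, 0.1185], [0.0418, 0.0082, 0.1219]]
tray [[-0.0604, -0.0679, 0.0106], [0.0543, 0.058, 0.0174]]
side ball1_center [] 
side pot [(0.83, [245.5, 304.9])] [ 0.531 -0.251  0.049]
side helmet [(0.69, [272.9, 169.0]), (0.34, [241.8, 306.2])] [0.696 0.24  0.009]
side excavator [(0.8, [331.5, 304.4]), (0.29, [241.0, 307.1])] [ 0.732 -0.289  0.055]
side xylobar [(0.71, [202.4, 249.3])] [ 0.441 -0.055  0.013]
scene rim 58 [[-0.0206, -0.0371, 0.0622], [-0.0016, -0.0025, 0.0647], [0.0493, 0.0403, 0.0695]]
scene bartop 112 [[-0.0167, -0.007, 0.1153], [0.0151, -0.0005, 0.1182], [0.0468, 0.0096, 0.1225]]
tray [[-0.0555, -0.0645, 0.0105], [0.0594, 0.0618, 0.0179]]
scene ball1_center [] 
scene pot [(0.62, [160.1, 265.5])] [ 0.517 -0.264  0.044]
scene helmet [(0.84, [370.0, 203.7])] [0.745 0.256 0.036]
scene excavator [(0.97, [213.0, 337.4])] [ 0.748 -0.271  0.057]
scene xylobar [(0.73, [299.7, 213.2]), (0.68, [217.9, 205.4])] [0.696 0.025 0.135]
```

View pics/wrist12.png

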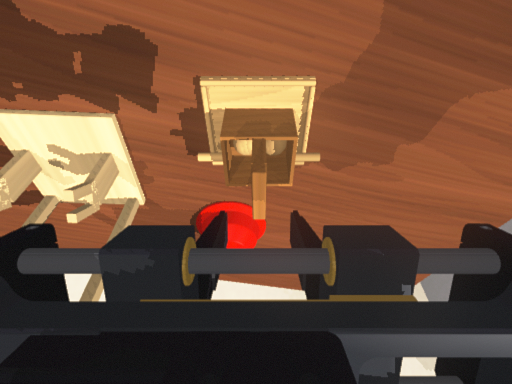

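View pics/side12z.png

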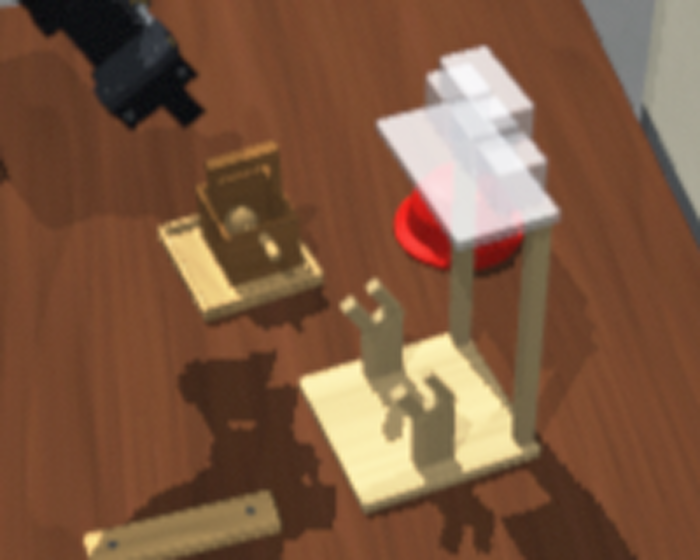

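```bash
python3 -c "
from station import close_job; print(close_job())"
```

```text
the job is handed in; nothing more can be done
None
```

The bucket is out of the stand and standing in the tray, released, with both balls still in it. I handed the job in at about 33 s of the 54 s allowed.

I gripped the bar with the gripper leaning 30° and drew the pins out along the slots. The force readings taken between draw-out steps stayed within about 3 N, mostly the bucket's weight, with no sign of jamming. I then carried it level to the tray and pressed it onto the floor with about 10 N while still held, before opening the fingers and backing off along the tool axis.

**Last checks**
- **Position:** the bucket is about 12 mm off the tray's centre along the tray's x and 0–3 mm along y (the limit is 23 mm).
- **Level and height:** the wall slope reads about 0.001 rad. The bar top is at 0.120–0.122 m, as it should be with the underside on the tray floor.
- **Balls:** both show inside the bucket in the last wrist picture. The ball detector marked only one of them there, and neither in the other two views.
- **Bystanders:** the pot, helmet and excavator read within 1–2 mm of where they started. The side camera puts the xylophone bar within about 3 mm of its start. The scene camera's top detection for that bar was false, on the stand, and I did not use it.

**Two things to note**
- **Joint range:** during the lowering, joints 4 and 5 came within about 0.1° of the ends of their ranges. I moved the placing spot about 10 mm outward, which is why the bucket sits off-centre.
- **Camera agreement:** the cameras differed from each other by 3–6 mm on positions, so I averaged them.

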